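Seat the reference puck in the imager's three-point nest

ROBOT

A 6-joint arm with a two-finger parallel gripper is mounted at the origin on the work surface. World frame = base frame: x ahead of the robot, y to its left, z up, the work surface at z = 0. Lengths are in mm, angles in rad, forces in N, time in s.
With the tool pointing down it reaches from about 275 to 1000 mm from the base axis. Payload 8.4 kg.
Tool frame: the origin (TCP) lies midway between the tips of the shut fingers; the grasp point (between the pads) lies 19 mm behind it; z points along the fingers, y is the direction in which the jaws open and shut (so a half turn about z gives the same grasp; the last joint's range is limited). The gripper opens to 85 mm and grips with 20 to 120 N. Pads are 22 mm wide; open, the fingers measure 114 mm over their backs; the gripper's body (76 mm by 85 mm) begins 54 mm behind the grasp point. The pads swing forward as they close: fully open they stand 13 mm farther back than shut.
Start: joints at [-1.276, 0.353, 1.633, -0, 1.155, -0.002], TCP at [182.787, -597.676, 231.281] pointing down, gripper open.
Joint ranges: [-2.63, 2.63], [-0.92, 2.1], [0.06, 2.66], [-1.3, 4.44], [0, 2.69], [-3.02, 3.02]. Speed limits (rad/s): [2.22, 2.22, 2.79, 3.14, 3.14, 3.14].

INTERFACE

Orientations are given as [roll, pitch, yaw] about the fixed x, y, z axes, in that order (R = Rz(yaw) Ry(pitch) Rx(roll)).
In Python, from rig import r gives the robot as it stands. The module is installed in compiled form; this text tells all that it offers.
- The arm moves only by the tool drive_tool, never from a script. Its argument "moves" is a list of rows, each a list of 3 entries, a list of its own where there are three numbers: the closure, from 0 (fully open) to 1 (shut), then the shift along the tool's x, y, z in cm, then the turn about the tool's z in degrees. In form: [[claw, [dx, dy, dz], roll], ...]. A call has 1 to 12 rows; each row is the pose to reach, as a shift and turn from the pose measured when the call began, along the tool's axes at that moment; what a row does not reach only later rows make up. A row lasts 1/8 s, in which the tool goes at most 62.5 mm and 10.7 degrees, less where a joint would pass 70% of its speed; a pose out of reach is approached as far as the arm can. A call with a gripper value outside its range is refused whole. The fingers move at their own pace and stop on an object; "grip_force" is the grip in N (left out, the last holds). Time passes only in rows, so rows that repeat a pose let the fingers close. It gives the time, the measured TCP pose, the force and the opening at its end, in the units of the state.
- r.sense(): the state, without advancing time (a new reading comes with each control period).
- r.grab_frame(name): name is "scene" or "top" or "wrist"; returns a dict with "color" (420x560x3 uint8, red, green, blue), "fx", "fy", "cx", "cy" (pixels), "pose" (4x4, takes a point from camera to world coordinates); the wrist camera has in their place "hand_eye" (4x4, takes a point from camera to tool coordinates, whose origin is the TCP and whose axes are the flange's). Camera axes: x right, y up, looking along -z (the intrinsics and any distortion apply to the point x, -y, -z); pixel columns grow to the right and rows downward; lengths in mm; the calibration is good to about 2 mm. A picture is of the moment at which its call begins: read the wrist's pose just before it. There is no depth.
- r.sign_off(): hands the job in, once; it reports no verdict.
Trained networks look in the newest picture that a camera, given by its name, has taken for a name from the list of things; names that differ only in an ending like _2 or _b are one class to them, and where a whole thing is asked for, a point or a joint stands for the part that bears it (a point fixed in the world has none). Each returns a list of dicts, best first, with "score" (0 to 1); they miss things now and then, are a little off and sometimes report something else, mostly with a low value. They report only what shows in the picture. A call takes as long as a camera call. They do not tell look-alikes from the thing itself.
- r.outline_of(thing, camera): "mask" (420x560 bool, what is visible of it) and "at" ([column, row] in pixels, amid what is visible of it).
- r.spot_point(thing, camera): "at" ([column, row] in pixels: a listed point, or the origin of a listed thing).
The state is a dict: "clock": time; "qpos": joint angles; "qvel": joint speeds; "joint_efforts": joint torques, N m; "eef_pos": TCP position; "tcp_rot": TCP orientation; "contact_force": force on the tool from outside, world axes, zero at the start; "wrist_torque": the same for the moment, N m; "opening": opening from 0.0 (shut) to 1.0 (fully open).
Only numpy, scipy, OpenCV 4.12 (cv2) and the standard library are available. Lean on these libraries where they do the work, as an engineer would, in place of code of your own. Each camera call takes 0.05 s, during which the arm holds its last target.

TASK

Take the steel reference puck off its cork pad by its orange knob and set it down on the white spot of the grey nest. Then slide it gently along the deck, past the sprung yellow shoe, until it is fully home against the end stop, so that it touches blue rail, shoe and stop at once, and leave it standing there on its own. Go by feel: never press the puck hard against the nest, and leave everything else on the bench alone.

Things in the scene. Friction and masses are not known exactly. Their poses are not given: they have to be found in the camera images.
- puck_knob (a point): reference puck, about 0.36 kg: steel disc 60 mm diameter, 18 mm high, with an upright orange knob 20 mm diameter, 30 mm tall (18 to 48 mm above the underside) in the middle of its top. This point is on its axis, in the knob, 36 mm above the puck's underside; z up. At the start it stands on the cork pad
- puck: the same puck, origin at the centre of its underside. Sliding it takes 1 to 2 N on the bare deck, up to about 8 N while it squeezes past the shoe's nose (its axis before x = +5 mm of the nest) and only 2 to 3 N from there on; clearly more there means that it is against the stop
- pad: round cork pad, 80 mm diameter, 6 mm thick, fixed; origin under its centre
- nest: grey nest, a fixed flat smooth plate; its top, the deck, is 12 mm above the bench, from x = -120 to +120 mm, y = -55 to +95 mm of this frame. Origin under the lane's centre line; +x is the direction in which the puck is slid, +y is left of that. Home, the puck's axis is at y = 0 and somewhere between x = +11 and +47 mm, depending on the stop's setting
- spot (a point): centre of the white start spot (66 mm diameter, painted) on the deck, at x = -65 mm, y = 0 of the nest
- rail: slippery blue plastic straight rail on the deck, origin on the deck at the nest's origin. Its face, 12 mm high above the deck, lies at y = -30 mm from x = -25 to +80 mm; before that (x = -60 to -25 mm) it flares outward as a lead-in
- stop: end stop, origin on the deck at the nest's origin: dark block at x = 95 to 117 mm, 18 mm high, 30 mm wide, with a rigid brass ball-ended plunger pointing to -x (ball 10 mm diameter, 9 mm above the deck, y = 0). The ball's centre is at x = 64 mm plus or minus 18 mm: the setting differs every time and is not reported, so it must be felt or seen
- sprung: spring unit, origin as for the stop: dark block at x = -15 to 25, y = 70 to 92 mm, 18 mm high, with a slippery yellow shoe 2 to 16 mm above the deck, x = -36 to +44 mm. Relaxed, its nose is at x = 0, y = +17 mm, with a lead-in to x = -36, y = +36 mm. It yields 20 mm to +y on a soft spring (1 to 3 N), then bears on the puck's back left. Too weak to bring the puck home, only to keep it there
- tape: bystander: flat orange ring of tape, 72 mm diameter, 18 mm high, loose
- jar: bystander: amber jar, 48 mm diameter, 60 mm high, loose
- tipbox: bystander: blue tip box 85 x 120 x 50 mm, loose
- bottle: bystander: white bottle, 60 mm diameter, 150 mm high, loose
- beaker: bystander: glass beaker, 70 mm diameter, 90 mm high, loose
- plate: bystander: clear well plate 86 x 128 x 15 mm, loose
Not all that is in view belongs to the job. What is meant by the puck is not pink or purple, and is the smaller of those in its own colour.

How it is judged (in metres and radians):
On the way, in this order (a step that is already met when the one before it is completed fails the run):
1. the puck stands upright on the deck at the white spot, its axis within 20 mm of the spot's centre (horizontal distance between puck_knob and spot below 0.02 m and z of puck in the frame of nest below 0.015 m and angle between puck's own z axis and vertical below 0.1 rad and contact force between puck and nest above 1 N), for 0.2 s.
2. the puck touches rail, shoe and end stop at once (contact force between puck and rail above 0.1 N and contact force between puck and sprung above 0.1 N and contact force between puck and stop above 0.1 N), for 0.2 s.
At the end, for the whole second after the job is handed in: The puck stands flat on the deck at rest (tilt under 0.08 rad, underside within 3 mm of the deck), more than 5 mm along the nest's +x, and touches rail, sprung shoe and end stop at once, each with more than 0.1 N (all of step 2 and z of puck in the frame of nest below 0.015 m and angle between puck's own z axis and vertical below 0.08 rad and x of puck in the frame of nest above 0.005 m and linear speed of puck below 0.01 m/s).
It fails at once if the puck is pressed on the end stop with more than 12 N (contact force between puck and stop above 12 N).
It fails at once if the puck is pressed sideways on the rail with more than 15 N (contact force between puck and rail above 15 N).
It fails at once if the puck is slammed or pressed on the nest with more than 60 N in all (contact force between puck and nest above 60 N).
It fails at once if a bystander is moved by more than 15 mm (distance of any of tape, jar, tipbox, bottle, beaker, plate from where it was at the start of the episode above 0.015 m).
It also fails if it takes over 64 s, if anything falls off the work surface, if the arm or the gripper's body presses on something with over 40 N, if the wrist force passes 120 N, or if a joint passes its speed limit or range.

## Working session

There is one attempt and no reset: what is moved stays moved. The work goes in short steps, Python scripts to look and compute and a tool call to move; the robot and the scene stay as the last step left them, time stands still between calls to the robot, and variables do not carry over. Pictures are saved under pics/ and viewed, and the job is handed in when it is done.

Besides the shell and the picture viewer there is one more tool, called after "Emit:" by a JSON object that holds its "op" and its "data". drive_tool: Moves the arm, as the interface text tells. Its arguments: {"type":"object","properties":{"moves":{"type":"array"},"grip_force":{"type":"number"}},"required":["moves"]}

```bash
mkdir -p pics; ls; cat > h.py <<'E'
import numpy as np, cv2
from rig import r
def save(f,n): cv2.imwrite('pics/'+n,cv2.cvtColor(f['color'],cv2.COLOR_RGB2BGR))
def ray(f,px,T=None):
    T=f['pose'] if T is None else T
    d=np.array([(px[0]-f['cx'])/f['fx'],-(px[1]-f['cy'])/f['fy'],-1.])
    return T[:3,3],T[:3,:3]@d
def at_z(f,px,z,T=None):
    o,d=ray(f,px,T); return o+d*(z-o[2])/d[2]
def proj(f,P,T=None):
    T=f['pose'] if T is None else T
    p=np.linalg.inv(T)@np.append(P,1); return np.array([f['cx']+f['fx']*p[0]/-p[2],f['cy']-f['fy']*p[1]/-p[2]])
E
python3 - <<'E'
from h import *
s=r.sense(); print(s)
for c in('scene','top'):
    f=r.grab_frame(c); save(f,c+'0.png'); print(c,{k:(v if k!='color' else 0) for k,v in f.items()})
    for t in('puck_knob','puck','pad','nest','spot','rail','stop','sprung'):
        z={'puck_knob':42,'puck':6,'pad':0,'nest':0}.get(t,12)
        try: print(t,[(np.round(q['at'],1),round(q['score'],2),np.round(at_z(f,q['at'],z),0)) for q in r.spot_point(t,c)])
        except Exception as e: print(t,e)
E
```

```text
pics
{'clock': 0.0, 'qpos': array([-1.27639113e+00,  3.53639304e-01,  1.63416731e+00, -9.88186919e-06,
        1.15517350e+00, -2.39634043e-03]), 'qvel': array([ 0.00013104,  0.00027151,  0.00143231, -0.00018329,  0.00033455,
       -0.0002558 ]), 'joint_efforts': array([ 1.57997434e-03, -6.05245471e+01, -3.42071378e+01, -2.84309016e-05,
        9.27095592e-03, -1.39525972e-05]), 'eef_pos': array([ 182.64753644, -597.20782783,  230.5530001 ]), 'tcp_rot': array([-3.14020518e+00,  5.71018271e-06,  2.96805537e-01]), 'contact_force': array([-0.46426148,  0.84882181,  0.07270694]), 'wrist_torque': array([0.00973072, 0.03058233, 0.0092911 ]), 'opening': 0.999339068484967}
scene {'color': 0, 'fx': 405.7345135923517, 'fy': 405.7345135923517, 'cx': 281.8497043315292, 'cy': 211.61772391582016, 'pose': array([[ 2.90361013e-01, -6.55941164e-01,  6.96729267e-01,
         1.32866900e+03],
       [ 9.56738561e-01,  2.13064714e-01, -1.98128122e-01,
        -1.68248109e+02],
       [-1.84880314e-02,  7.24116439e-01,  6.89429892e-01,
         8.09220146e+02],
       [ 0.00000000e+00,  0.00000000e+00, 
[... 1924 characters left out ...]
 -159.,    6.])), (array([311.2, 292.7]), 0.71, array([432., -56.,   6.])), (array([300.7, 245.9]), 0.68, array([549., -33.,   6.])), (array([356.4, 220.1]), 0.68, array([ 612., -178.,    6.])), (array([303.8, 199. ]), 0.61, array([670., -45.,   6.]))]
pad [(array([422.4, 246.8]), 0.35, array([ 540., -346.,    0.]))]
nest [(array([235.9, 230. ]), 0.66, array([595., 132.,   0.])), (array([118.7, 224.3]), 0.53, array([616., 431.,   0.]))]
spot [(array([247.3, 253.2]), 0.73, array([534., 103.,  12.]))]
rail [(array([236.8, 226.8]), 0.5, array([601., 128.,  12.]))]
stop [(array([352.4, 215.2]), 0.72, array([ 624., -167.,   12.]))]
sprung [(array([239.1, 231.2]), 0.76, array([590., 123.,  12.]))]
```

View pics/scene0.png

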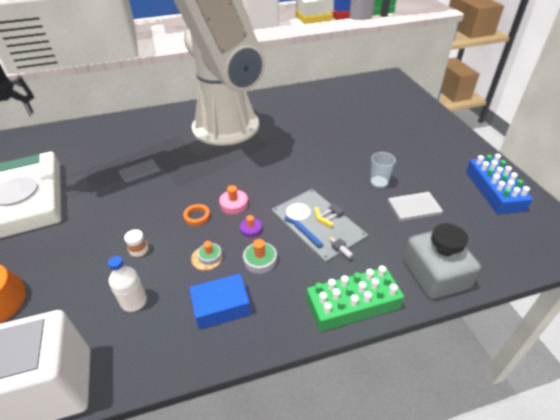

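View pics/top0.png

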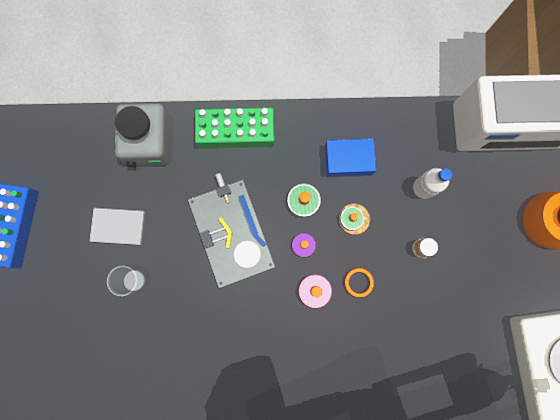

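```bash
python3 - <<'E'
import cv2
a=cv2.imread('pics/scene0.png')[170:310,180:370]; b=cv2.imread('pics/top0.png')[170:320,180:380]
cv2.imwrite('pics/scz.png',cv2.resize(a,None,fx=4,fy=4,interpolation=2)); cv2.imwrite('pics/tpz.png',cv2.resize(b,None,fx=4,fy=4,interpolation=2))
E
```

```text
(no output)
```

View pics/scz.png

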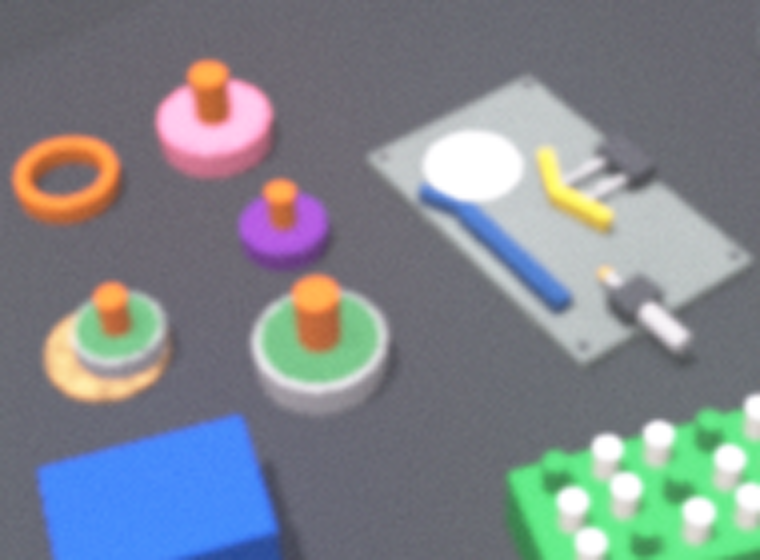

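View pics/tpz.png

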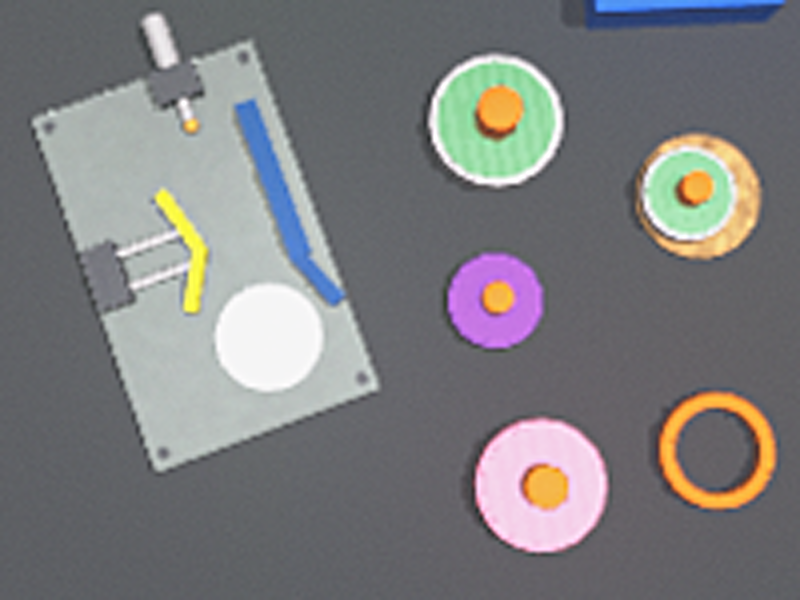

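The small green steel puck with the orange knob (top px ≈ 353,217) is on the cork pad. The big green, pink and purple ones are decoys. The nest's +x runs from the spot (247,254) to the ball (228,201). Next I fit the nest pose.

```bash
python3 - <<'E'
from h import *
from scipy.optimize import least_squares
C={'top':[(33,120),(250,40),(378,388),(157,470)],'scene':[(753,258),(583,362),(370,157),(530,75)]}
off={'top':(180,170),'scene':(180,170)}
N=np.array([(120,95),(120,-55),(-120,-55),(-120,95)])
fs={c:r.grab_frame(c) for c in C}
allp=[]
for c in C:
    px=(np.array(C[c])+.5)/4-.5+off[c]
    W=np.array([at_z(fs[c],p,12)[:2] for p in px]); allp.append(W)
    def res(v,W=W):
        R=np.array([[np.cos(v[2]),-np.sin(v[2])],[np.sin(v[2]),np.cos(v[2])]]); return (N@R.T+v[:2]-W).ravel()
    s=least_squares(res,[600,130,.4]); v=s.x
    print(c,v,np.round(s.fun,1), 'spot',v[0]-65*np.cos(v[2]),v[1]-65*np.sin(v[2]))
f=fs['top']
def z(p): return (np.array(p)+.5)/4-.5+np.array([180,170])
for nm,p,h,c in [('spot',(268,337),12,'top'),('ball',(191,125),21,'top'),('knobtop',(697,188),54,'top'),('puckrim',(689,193),24,'top'),('spot',(472,165),12,'scene'),('ball',(606,273),21,'scene'),('knobtop',(110,296),54,'scene')]:
    print(c,nm,np.round(at_z(fs[c],z(p),h),1))
f=r.grab_frame('wrist'); save(f,'w0.png'); print({k:(v if k!='color' else 0) for k,v in f.items()})
E
```

```text
top [5.93482916e+02 1.25070063e+02 3.34589761e-01] [ 1.4  1.8  1.4 -0.8 -0.4 -2.1 -2.4  1.1] spot 532.0874846737953 103.72525203062852
scene [5.97034848e+02 1.27043416e+02 3.32283887e-01] [ 1.6  1.3  1.4  0.3 -1.9 -1.7 -1.1  0.1] spot 535.5903610005142 105.84023135617369
top spot [532.2 104.3  12. ]
top ball [667.1 150.7  21. ]
top knobtop [ 614.9 -163.    54. ]
top puckrim [ 616.  -163.5   24. ]
scene spot [534.  104.6  12. ]
scene ball [668.  152.5  21. ]
scene knobtop [ 618.9 -163.    54. ]
{'color': 0, 'fx': 361.76790653221116, 'fy': 361.76790653221116, 'cx': 277.9832023442687, 'cy': 212.058373126775, 'hand_eye': array([[-7.23652798e-04,  9.64033445e-01,  2.65779972e-01,
         6.77668459e+01],
       [ 9.99998966e-01,  1.02787509e-03, -1.00554573e-03,
         1.49696509e-01],
       [-1.24256832e-03,  2.65778969e-01, -9.64033192e-01,
        -1.43507881e+02],
       [ 0.00000000e+00,  0.00000000e+00,  0.00000000e+00,
         1.00000000e+00]])}
```

View pics/w0.png

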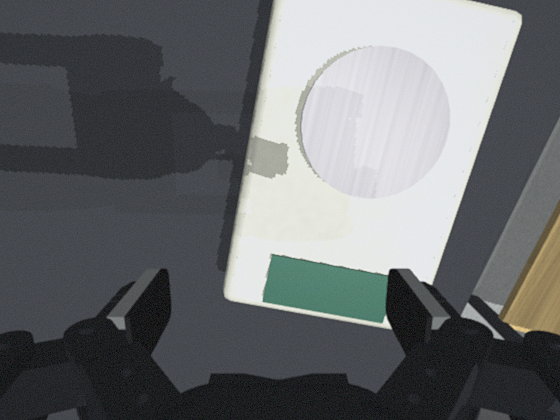

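```bash
cat >> h.py <<'E'
from scipy.spatial.transform import Rotation as Ro
def toolT(s=None):
    s=s or r.sense(); T=np.eye(4); T[:3,:3]=Ro.from_euler('xyz',s['tcp_rot']).as_matrix(); T[:3,3]=s['eef_pos']; return T
def go(P,yaw=None):
    s=r.sense();T=toolT(s); d=T[:3,:3].T@(np.array(P)-T[:3,3])/10
    a=0 if yaw is None else -np.degrees((yaw-s['tcp_rot'][2]+np.pi)%(2*np.pi)-np.pi)
    print('shift cm',np.round(d,2),'roll',round(a,1),'dist',np.linalg.norm(d)*10)
E
python3 - <<'E'
from h import *
go((617,-163,200),1.904)
E
```

```text
shift cm [ 54.24 -28.87   3.13] roll -92.1 dist 615.1997556460236
```

Emit:
{"op": "drive_tool", "data": {"moves": [[0.3,[4.5,-2.4,0],-7.7],[0.3,[9,-4.8,0],-15.4],[0.3,[13.5,-7.2,0],-23],[0.3,[18,-9.6,0.5],-30.7],[0.3,[22.5,-12,1],-38.4],[0.3,[27.1,-14.4,1.5],-46],[0.3,[31.6,-16.8,2],-53.7],[0.3,[36.1,-19.2,2.5],-61.4],[0.3,[40.6,-21.6,3],-69],[0.3,[45.2,-24,3.1],-76.7],[0.3,[49.7,-26.4,3.1],-84.4],[0.3,[54.2,-28.9,3.1],-92]]}}

```text
clock: 2.55
eef_pos: [617.7, -161.5, 200.4]
tcp_rot: [3.141, 0.0, 1.907]
contact_force: [1.3, -0.7, -0.1]
opening: 0.698
```

```bash
python3 - <<'E'
from h import *
s=r.sense();print(s['clock'],s['eef_pos'],s['tcp_rot'],s['opening'],s['contact_force'])
f=r.grab_frame('wrist'); save(f,'w1.png')
T=toolT(s)@f['hand_eye']
print(proj(f,(617,-163,54),T))
for q in r.spot_point('puck_knob','wrist'): print(q['at'],q['score'],at_z(f,q['at'],42,T))
E
```

```text
2.55 [ 617.74301796 -161.48633803  200.35196904] [3.14141771e+00 2.48622746e-04 1.90698264e+00] 0.6975683173204965 [ 1.25496857 -0.74888311 -0.07919995]
[275.90051887 197.84179198]
[393.2, 73.3] 0.96 [671.78593193 -40.91733562  42.        ]
[249.1, 16.0] 0.86 [552.79120777 -39.59555782  42.        ]
[279.4, 195.1] 0.7 [ 619.91943182 -162.44230064   42.        ]
```

View pics/w1.png

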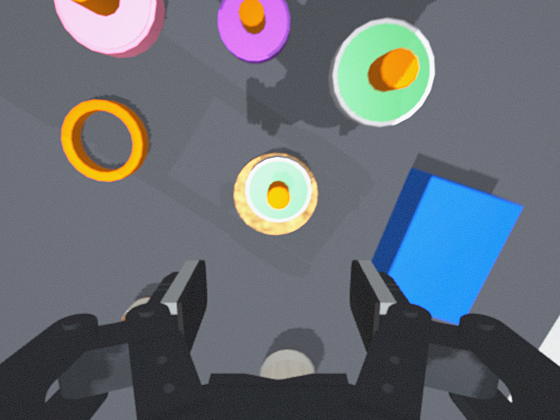

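The wrist image shows the puck on its pad at (278,190), with its knob at (278,196). I refine the position from the disc ellipse.

```bash
python3 - <<'E'
from h import *
s=r.sense();T0=toolT(s)
f=r.grab_frame('wrist');T=T0@f['hand_eye']
h=cv2.cvtColor(f['color'],cv2.COLOR_RGB2HSV); sub=np.zeros(h.shape[:2],np.uint8); sub[145:245,225:330]=1
g=((h[...,0]>50)&(h[...,0]<90)&(h[...,1]>40)&(sub>0)).astype(np.uint8)
o=((h[...,0]>8)&(h[...,0]<22)&(h[...,1]>215)&(sub>0)).astype(np.uint8)
for n,m,z in(('green',g,24),('or',o,48)):
    c=max(cv2.findContours(m,cv2.RETR_EXTERNAL,cv2.CHAIN_APPROX_NONE)[0],key=cv2.contourArea)
    e=cv2.fitEllipse(cv2.convexHull(c)); print(n,e,at_z(f,e[0],z,T))
go((617.5,-163,100))
E
```

```text
green ((274.34710693359375, 192.17019653320312), (55.78390884399414, 57.332523345947266), 72.68921661376953) [ 618.36867753 -162.92295101   24.        ]
or ((274.0485534667969, 195.18226623535156), (20.173812866210938, 23.60487937927246), 174.29263305664062) [ 617.39298697 -160.40713473   48.        ]
shift cm [-0.18 -0.11 10.01] roll 0 dist 100.08827541811307
```

```bash
python3 - <<'E'
from h import *
print(r.sense()['eef_pos']);go((618,-162.7,28),1.904)
E
```

```text
[ 617.88831657 -160.97003197  200.06693418]
shift cm [-0.17 -0.05 17.21] roll 0.1 dist 172.07566678855818
```

Emit:
{"op": "drive_tool", "data": {"moves": [[0.3,[-0.17,-0.05,4],0],[0.3,[-0.17,-0.05,8],0],[0.3,[-0.17,-0.05,12],0],[0.3,[-0.17,-0.05,15],0],[0.3,[-0.17,-0.05,16.5],0],[0.3,[-0.17,-0.05,17.2],0],[0.3,[-0.17,-0.05,17.2],0],[0.3,[-0.17,-0.05,17.2],0]], "grip_force": 35}}

```text
clock: 3.7
eef_pos: [618.7, -163.0, 29.2]
tcp_rot: [3.14, 0.001, 1.905]
contact_force: [0.4, 0.9, -0.2]
opening: 0.698
```

```bash
python3 - <<'E'
from h import *
s=r.sense();print(s['eef_pos'],s['contact_force'])
f=r.grab_frame('wrist'); save(f,'w2.png')
E
```

```text
[ 618.73044224 -162.9967053    29.20232262] [ 0.36412675  0.8713486  -0.24441779]
```

View pics/w2.png

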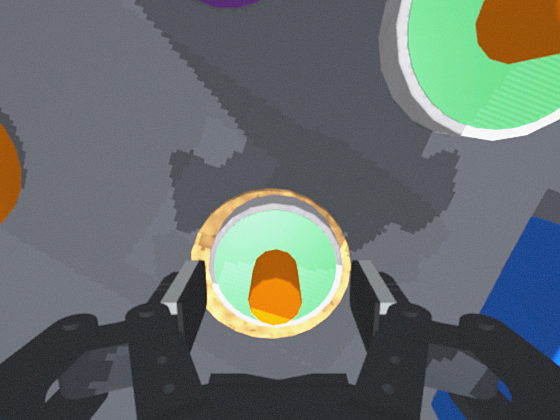

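The knob at (275,295) is centred between the pads, so I close.

Emit:
{"op": "drive_tool", "data": {"moves": [[0.5,[0,0,0],0],[0.7,[0,0,0],0],[0.9,[0,0,0],0],[0.9,[0,0,0],0],[0.9,[0,0,0],0],[0.9,[0,0,0],0]], "grip_force": 35}}

```text
clock: 4.5
eef_pos: [618.8, -163.0, 29.7]
tcp_rot: [3.14, 0.001, 1.906]
contact_force: [-1.5, -0.4, 5.3]
opening: 0.221
```

Emit:
{"op": "drive_tool", "data": {"moves": [[0.9,[0,0,-1],0],[0.9,[0,0,-3],0],[0.9,[0,0,-5],0],[0.9,[0,0,-7],0],[0.9,[0,0,-7],0],[0.9,[0,0,-7],0]]}}

```text
clock: 5.25
eef_pos: [618.4, -162.9, 99.6]
tcp_rot: [3.14, 0.001, 1.906]
contact_force: [-0.4, 0.5, -3.3]
opening: 0.223
```

```bash
python3 - <<'E'
from h import *
s=r.sense();print(s['eef_pos'],s['contact_force'],s['opening'])
f=r.grab_frame('wrist'); save(f,'w3.png')
go((533,104.5,100),1.904)
E
```

```text
[ 618.36204503 -162.85285724   99.56476915] [-0.40819917  0.51423916 -3.31781704] 0.223177335695714
shift cm [28.04  0.75 -0.1 ] roll 0.1 dist 280.5055258831846
```

View pics/w3.png

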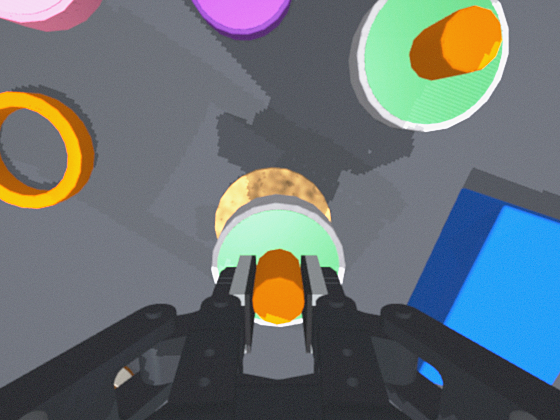

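Emit:
{"op": "drive_tool", "data": {"moves": [[0.9,[1.5,0,-1.5],0],[0.9,[4.5,0.1,-2],0],[0.9,[8,0.2,-2],0],[0.9,[12,0.3,-2],0],[0.9,[16,0.4,-2],0],[0.9,[20,0.5,-2],0],[0.9,[24,0.6,-1],0],[0.9,[26.5,0.7,0],0],[0.9,[28,0.75,1],0],[0.9,[28,0.75,2],0],[0.9,[28,0.75,2],0],[0.9,[28,0.75,2],0]]}}

```text
clock: 6.8
eef_pos: [533.6, 103.4, 79.1]
tcp_rot: [3.141, 0.001, 1.905]
contact_force: [0.2, 0.0, -3.0]
opening: 0.221
```

```bash
python3 - <<'E'
from h import *
s=r.sense();print(s['eef_pos'],s['tcp_rot'],s['contact_force'],s['opening'])
f=r.grab_frame('wrist'); save(f,'w4.png')
f=r.grab_frame('scene'); cv2.imwrite('pics/s4.png',cv2.resize(cv2.cvtColor(f['color'],cv2.COLOR_RGB2BGR)[150:280,230:400],None,fx=4,fy=4))
f=r.grab_frame('top'); cv2.imwrite('pics/t4.png',cv2.resize(cv2.cvtColor(f['color'],cv2.COLOR_RGB2BGR)[160:300,170:330],None,fx=4,fy=4))
E
```

```text
[533.62523474 103.3615677   79.0677085 ] [3.14053142e+00 6.33971484e-04 1.90457502e+00] [ 0.15233479  0.00879356 -2.95823198] 0.2209226807710074
```

View pics/w4.png

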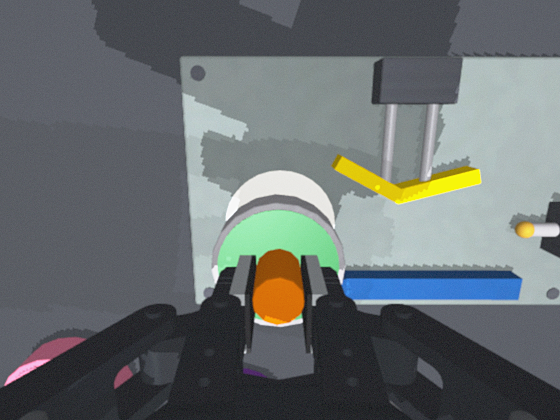

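View pics/s4.png

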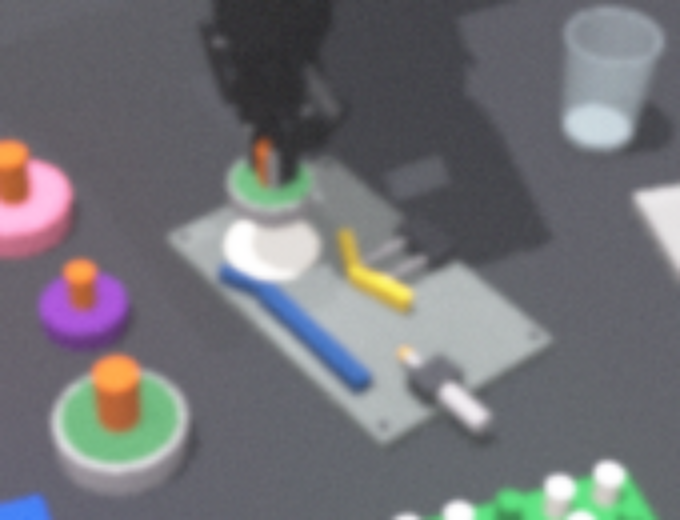

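View pics/t4.png

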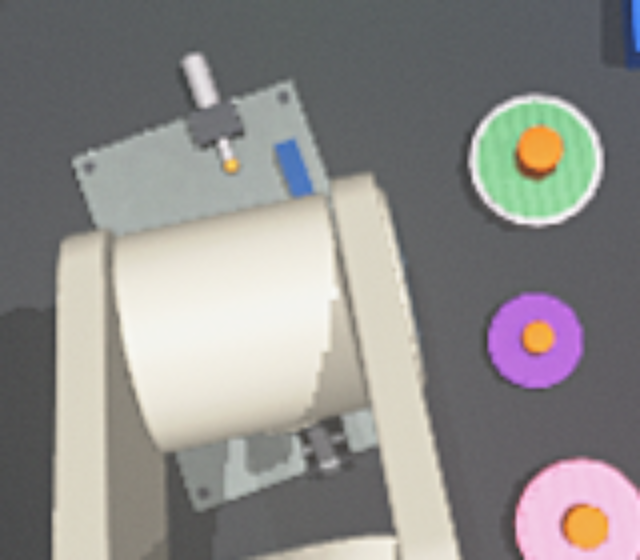

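```bash
python3 - <<'E'
from h import *
f=r.grab_frame('wrist'); T=toolT()@f['hand_eye']
im=cv2.cvtColor(f['color'],cv2.COLOR_RGB2BGR)
cv2.imwrite('pics/w4z.png',cv2.resize(im[140:310,320:560],None,fx=3.3,fy=3.3,interpolation=cv2.INTER_CUBIC))
for c in('face',): pass
for n,p,z in [('cornerBL',(181,57),12),('rail L bot',(345,271),12),('rail R bot',(519,271),12),('nose',(398,203),14),('ball',(524,230),21)]:
    print(n,at_z(f,p,z,T))
E
```

```text
cornerBL [453.24163576 177.09107581  12.        ]
rail L bot [584.00410693  89.29932512  12.        ]
rail R bot [688.45807188 125.33711253  12.        ]
nose [596.67589669 141.22934962  14.        ]
ball [670.6521205  151.34346839  21.        ]
```

View pics/w4z.png

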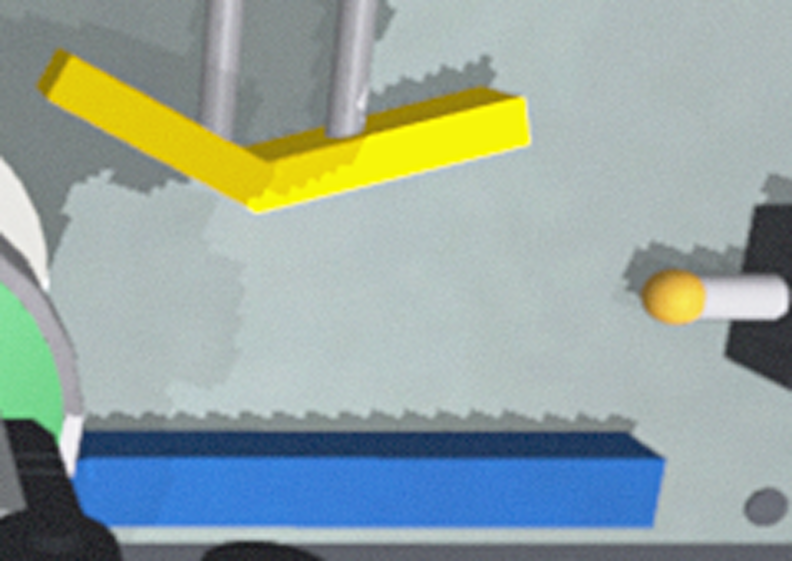

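The wrist view gives rail, ball and corner positions that agree: the centre line runs through the current TCP and the nest yaw is 0.334. The ball is at x ≈ +77, so home is about x ≈ +42. Next I lower the puck.

Emit:
{"op": "drive_tool", "data": {"moves": [[0.9,[0,0.3,1.5],0],[0.9,[0,0.3,3],0],[0.9,[0,0.3,3.7],0],[0.9,[0,0.3,4],0],[0.9,[0,0.3,4.15],0],[0.9,[0,0.3,4.15],0]]}}

```text
clock: 7.75
eef_pos: [536.6, 104.7, 37.9]
tcp_rot: [3.14, 0.001, 1.905]
contact_force: [-0.9, -0.4, -4.0]
opening: 0.217
```

Emit:
{"op": "drive_tool", "data": {"moves": [[0.9,[0,0,0.05],0],[0.9,[0,0,0.1],0],[0.9,[0,0,0.15],0],[0.9,[0,0,0.15],0]]}}

```text
clock: 8.25
eef_pos: [536.6, 104.7, 36.4]
tcp_rot: [3.14, 0.001, 1.905]
contact_force: [0.6, 0.6, -4.0]
opening: 0.22
```

Emit:
{"op": "drive_tool", "data": {"moves": [[0.9,[0,0,0.05],0],[0.9,[0,0,0.1],0],[0.9,[0,0,0.1],0]]}}

```text
clock: 8.62
eef_pos: [536.7, 104.7, 35.7]
tcp_rot: [3.14, 0.001, 1.905]
contact_force: [-1.6, 0.5, 2.0]
opening: 0.223
```

Emit:
{"op": "drive_tool", "data": {"moves": [[0.9,[0,0,0],0],[0.9,[0,0,0],0],[0.6,[0,0,0],0],[0.6,[0,0,0],0],[0.6,[0,0,0],0]]}}

```text
clock: 9.25
eef_pos: [536.8, 104.8, 35.7]
tcp_rot: [3.139, 0.001, 1.905]
contact_force: [-0.2, -0.1, 0.2]
opening: 0.394
```

```bash
python3 - <<'E'
from h import *
s=r.sense();print(s['eef_pos'],s['contact_force'],s['opening'])
f=r.grab_frame('wrist'); save(f,'w5.png');T=toolT(s)@f['hand_eye']
im=cv2.cvtColor(f['color'],cv2.COLOR_RGB2BGR)
E
```

```text
[536.81671414 104.76950003  35.7388786 ] [-0.17368429 -0.099996    0.1622534 ] 0.393838395792768
```

View pics/w5.png

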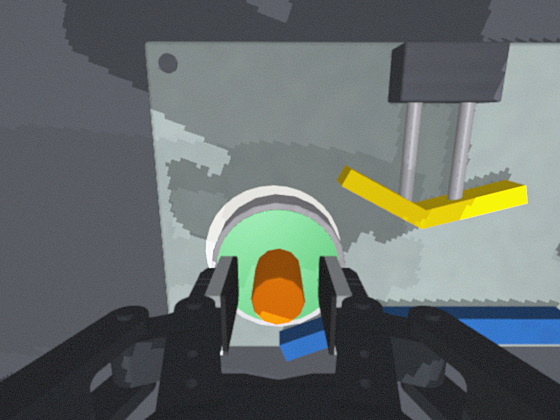

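The puck stands upright on the white spot. Regripping, then I start the slide.

Emit:
{"op": "drive_tool", "data": {"moves": [[0.9,[0,0,0],0],[0.9,[0,0,0],0],[0.9,[0,0,0],0],[0.9,[0,0,0],0]], "grip_force": 30}}

```text
clock: 9.8
eef_pos: [536.8, 104.7, 35.8]
tcp_rot: [3.139, 0.001, 1.905]
contact_force: [-1.0, -0.5, 3.8]
opening: 0.22
```

Emit:
{"op": "drive_tool", "data": {"moves": [[0.9,[0.03,0.4,0],0],[0.9,[0.05,0.9,0],0],[0.9,[0.05,1.4,0],0],[0.9,[0.05,1.9,0],0],[0.9,[0.05,2.4,0],0],[0.9,[0.05,2.8,0],0],[0.9,[0.05,2.8,0],0]]}}

```text
clock: 10.68
eef_pos: [563.2, 114.5, 35.9]
tcp_rot: [3.14, 0.001, 1.905]
contact_force: [-1.3, 0.4, 2.9]
opening: 0.223
```

Emit:
{"op": "drive_tool", "data": {"moves": [[0.9,[0,0.3,0],0],[0.9,[0,0.6,0],0],[0.9,[0,0.9,0],0],[0.9,[0,1.2,0],0],[0.9,[0,1.5,0],0],[0.9,[0,1.5,0],0]]}}

```text
clock: 11.42
eef_pos: [576.2, 119.1, 35.8]
tcp_rot: [-3.141, 0.0, 1.905]
contact_force: [-5.2, -1.5, 8.1]
opening: 0.221
```

Emit:
{"op": "drive_tool", "data": {"moves": [[0.9,[0,0.3,0],0],[0.9,[0,0.6,0],0],[0.9,[0,0.9,0],0],[0.9,[0,1.2,0],0],[0.9,[0,1.2,0],0]]}}

```text
clock: 12.05
eef_pos: [586.4, 122.7, 35.8]
tcp_rot: [-3.139, 0.0, 1.905]
contact_force: [-5.9, -2.4, 7.9]
opening: 0.224
```

Emit:
{"op": "drive_tool", "data": {"moves": [[0.9,[0,0.3,0],0],[0.9,[0,0.6,0],0],[0.9,[0,0.9,0],0],[0.9,[0,1.2,0],0],[0.9,[0,1.2,0],0]]}}

```text
clock: 12.68
eef_pos: [597.2, 126.4, 35.9]
tcp_rot: [-3.138, 0.0, 1.905]
contact_force: [-3.4, -1.5, 6.6]
opening: 0.223
```

Emit:
{"op": "drive_tool", "data": {"moves": [[0.9,[0,0.3,0],0],[0.9,[0,0.6,0],0],[0.9,[0,0.9,0],0],[0.9,[0,0.9,0],0]]}}

```text
clock: 13.18
eef_pos: [605.4, 129.2, 35.9]
tcp_rot: [-3.137, 0.0, 1.905]
contact_force: [-2.3, -1.2, 5.8]
opening: 0.221
```

Emit:
{"op": "drive_tool", "data": {"moves": [[0.9,[0,0.3,0],0],[0.9,[0,0.6,0],0],[0.9,[0,0.9,0],0],[0.9,[0,1.2,0],0],[0.9,[0,1.2,0],0]]}}

```text
clock: 13.8
eef_pos: [616.4, 133.0, 35.9]
tcp_rot: [-3.137, 0.0, 1.905]
contact_force: [-2.2, -1.7, 4.8]
opening: 0.22
```

Emit:
{"op": "drive_tool", "data": {"moves": [[0.9,[0,0.2,0],0],[0.9,[0,0.4,0],0],[0.9,[0,0.6,0],0],[0.9,[0,0.8,0],0],[0.9,[0,0.8,0],0]]}}

```text
clock: 14.42
eef_pos: [623.7, 135.5, 36.0]
tcp_rot: [-3.136, 0.0, 1.905]
contact_force: [-3.1, -1.5, 4.3]
opening: 0.22
```

```bash
python3 - <<'E'
from h import *
s=r.sense();p=s['eef_pos'];u=np.array([.9447,.3278]);n=np.array([-.3278,.9447]);F=s['contact_force'][:2]
print(p,'x',p[:2]@u-606,'y',p[:2]@n+77.1,'F',F@u,F@n,s['contact_force'][2])
f=r.grab_frame('wrist'); save(f,'w6.png')
E
```

```text
[623.65734963 135.4761944   35.95443081] x 27.578194721059162 y 0.6494816411686202 F -3.394107924161713 -0.41885482160589177 4.310113935825605
```

View pics/w6.png

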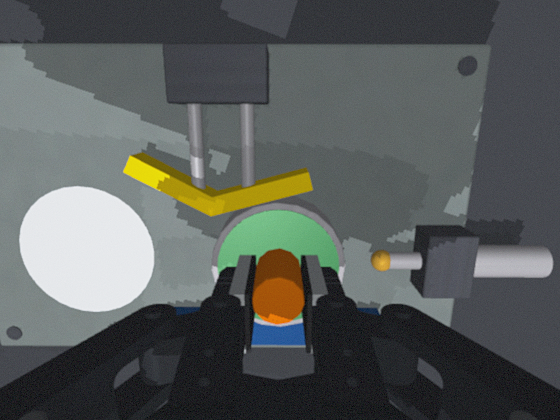

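Emit:
{"op": "drive_tool", "data": {"moves": [[0.9,[0,0.2,0],0],[0.9,[0,0.4,0],0],[0.9,[0,0.6,0],0],[0.9,[0,0.8,0],0],[0.9,[0,1.0,0],0],[0.9,[0,1.0,0],0]]}}

```text
clock: 15.22
eef_pos: [632.7, 138.6, 36.0]
tcp_rot: [-3.135, 0.0, 1.905]
contact_force: [-3.0, -1.4, 5.6]
opening: 0.219
```

Emit:
{"op": "drive_tool", "data": {"moves": [[0.9,[0,0.1,0],0],[0.9,[0,0.2,0],0],[0.9,[0,0.2,0],0]]}}

```text
clock: 15.6
eef_pos: [634.1, 139.1, 36.0]
tcp_rot: [-3.134, 0.0, 1.905]
contact_force: [-2.9, -1.5, 6.3]
opening: 0.221
```

Emit:
{"op": "drive_tool", "data": {"moves": [[0.9,[0,0.1,0],0],[0.9,[0,0.15,0],0],[0.9,[0,0.15,0],0]]}}

```text
clock: 15.98
eef_pos: [634.9, 139.3, 36.0]
tcp_rot: [-3.133, 0.0, 1.905]
contact_force: [-3.8, -1.5, 5.2]
opening: 0.222
```

Emit:
{"op": "drive_tool", "data": {"moves": [[0.9,[0,0.1,0],0],[0.9,[0,0.1,0],0]]}}

```text
clock: 16.23
eef_pos: [635.2, 139.4, 36.0]
tcp_rot: [-3.132, 0.0, 1.905]
contact_force: [-3.8, -1.4, 6.1]
opening: 0.223
```

Emit:
{"op": "drive_tool", "data": {"moves": [[0.9,[0,0.1,0],0],[0.9,[0,0.2,0],0],[0.9,[0,0.2,0],0],[0.9,[0,0.2,0],0]]}}

```text
clock: 16.73
eef_pos: [636.5, 139.9, 36.1]
tcp_rot: [-3.131, 0.0, 1.905]
contact_force: [-3.8, -1.6, 6.7]
opening: 0.221
```

```bash
python3 - <<'E'
from h import *
s=r.sense();p=s['eef_pos'];u=np.array([.9447,.3278]);n=np.array([-.3278,.9447]);F=s['contact_force'][:2]
print(p,s['tcp_rot'],'x',p[:2]@u-606,'y',p[:2]@n+77.1,'F',F@u,F@n,s['contact_force'][2],s['wrist_torque'])
f=r.grab_frame('wrist'); im=cv2.cvtColor(f['color'],cv2.COLOR_RGB2BGR);cv2.imwrite('pics/w7.png',cv2.resize(im[140:360,180:480],None,fx=2.6,fy=2.6,interpolation=cv2.INTER_CUBIC))
E
```

```text
[636.50339882 139.87707528  36.0574585 ] [-3.13080069e+00  1.12985843e-04  1.90513883e+00] x 41.15646614639115 y 0.5960588849243891 F -4.076875470808105 -0.2670319835038191 6.656109239126672 [-0.22243883  0.5439075   0.03509015]
```

View pics/w7.png

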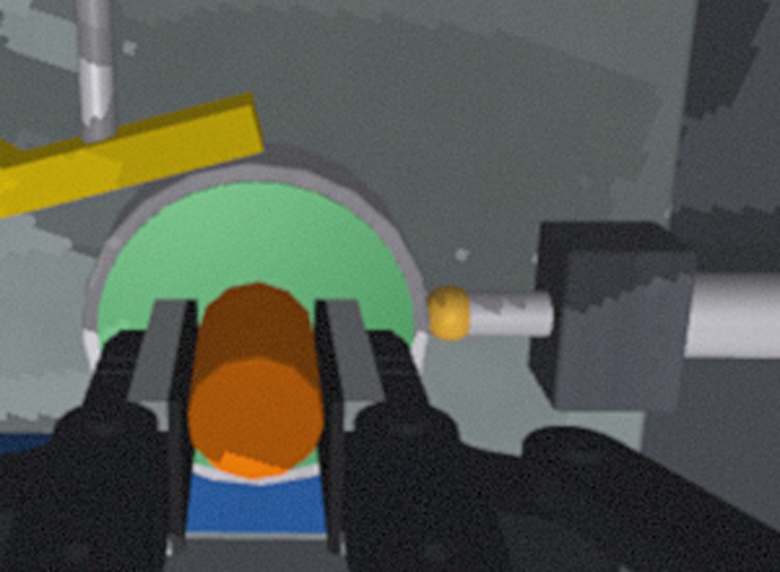

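Emit:
{"op": "drive_tool", "data": {"moves": [[0.9,[0,0.1,0],0],[0.9,[0,0.2,0],0],[0.9,[0,0.2,0],0],[0.9,[0,0.2,0],0]]}}

```text
clock: 17.27
eef_pos: [636.8, 140.0, 36.1]
tcp_rot: [-3.128, -0.0, 1.905]
contact_force: [-6.7, -2.5, 10.5]
opening: 0.224
```

Emit:
{"op": "drive_tool", "data": {"moves": [[0.9,[0,0.1,0],0],[0.9,[0,0.15,0],0],[0.9,[0,0.15,0],0]]}}

```text
clock: 17.65
eef_pos: [636.8, 140.0, 36.2]
tcp_rot: [-3.125, -0.0, 1.905]
contact_force: [-7.1, -1.5, 9.4]
opening: 0.224
```

Push force rose from about 3.5 to 7 N with no further motion, so the puck is at the stop. Now I bias gently toward the rail.

Emit:
{"op": "drive_tool", "data": {"moves": [[0.9,[-0.05,0.1,0],0],[0.9,[-0.1,0.12,0],0],[0.9,[-0.1,0.12,0],0]]}}

```text
clock: 18.02
eef_pos: [636.9, 139.8, 36.2]
tcp_rot: [-3.123, -0.001, 1.905]
contact_force: [-6.9, 1.2, 7.9]
opening: 0.216
```

```bash
cat >>h.py <<'E'
def st():
    s=r.sense();p=s['eef_pos'];u=np.array([.9447,.3278]);n=np.array([-.3278,.9447]);F=s['contact_force'][:2]
    print(s['clock'],p,s['tcp_rot'],'x',p[:2]@u-606,'y',p[:2]@n+77.1,'F',F@u,F@n,s['contact_force'][2],s['opening'])
E
python3 -c "
from h import *
st()"
```

```text
18.025 [636.87903364 139.82954129  36.2383715 ] [-3.12251242e+00 -1.31889725e-03  1.90499213e+00] x 41.495746713475796 y 0.4280204331296318 F -6.156032915079362 3.4022032816010945 7.850241226712576 0.21636674429427583
```

Rail contact is felt (+3.4 N). I hold, then release.

Emit:
{"op": "drive_tool", "data": {"moves": [[0.9,[-0.06,0.12,0],0],[0.9,[-0.06,0.12,0],0],[0.9,[-0.06,0.12,0],0],[0.85,[-0.06,0.12,0],0],[0.8,[-0.06,0.12,0],0],[0.75,[-0.06,0.12,0],0],[0.7,[-0.06,0.08,0],0],[0.65,[-0.06,0.04,0],0],[0.6,[-0.06,0,0],0],[0.6,[-0.06,0,0],0]], "grip_force": 20}}

```text
clock: 19.27
eef_pos: [637.2, 139.2, 36.2]
tcp_rot: [-3.123, -0.001, 1.905]
contact_force: [-0.2, -0.2, -0.1]
opening: 0.403
```

```bash
python3 - <<'E'
from h import *
st()
f=r.grab_frame('wrist'); im=cv2.cvtColor(f['color'],cv2.COLOR_RGB2BGR);cv2.imwrite('pics/w8.png',cv2.resize(im[140:360,180:480],None,fx=2.6,fy=2.6,interpolation=cv2.INTER_CUBIC))
E
```

```text
19.275 [637.17289467 139.20721878  36.19774067] [-3.12269207e+00 -1.27712149e-03  1.90491169e+00] x 41.56935991441469 y -0.2562152938828888 F -0.30184443618115747 -0.11884962874007486 -0.13908889656303863 0.40307638790567446
```

View pics/w8.png

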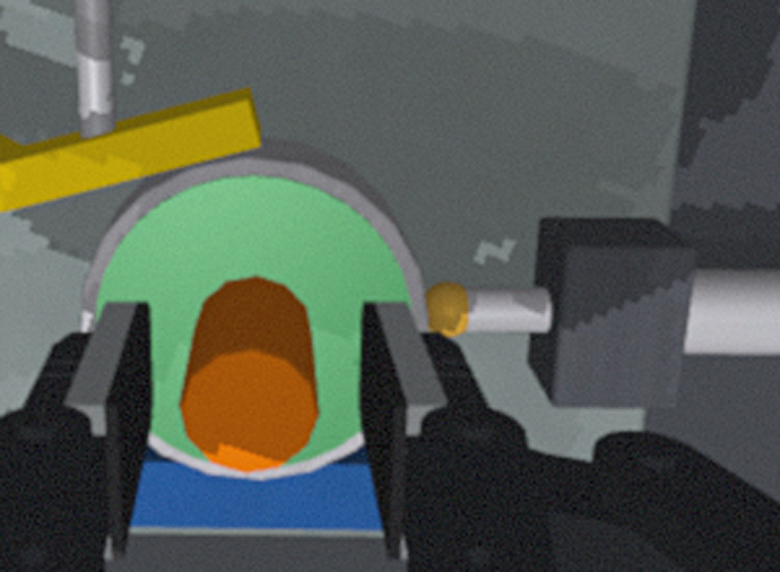

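Emit:
{"op": "drive_tool", "data": {"moves": [[0.6,[0,0.15,0.1],0],[0.6,[0,0.3,0.2],0],[0.6,[0,0.4,0.2],0],[0.6,[0,0.4,0.2],0]]}}

```text
clock: 19.82
eef_pos: [641.0, 140.6, 34.1]
tcp_rot: [-3.123, -0.001, 1.905]
contact_force: [0.0, 0.5, 0.7]
opening: 0.397
```

Emit:
{"op": "drive_tool", "data": {"moves": [[0.6,[0,0.1,0],0],[0.6,[0,0.1,0],0]]}}

```text
clock: 20.08
eef_pos: [642.1, 140.9, 34.1]
tcp_rot: [-3.123, -0.001, 1.905]
contact_force: [-0.7, -0.1, 0.4]
opening: 0.401
```

Emit:
{"op": "drive_tool", "data": {"moves": [[0.6,[0,0.1,0],0],[0.6,[0,0.1,0],0]]}}

```text
clock: 20.32
eef_pos: [643.0, 141.3, 34.1]
tcp_rot: [-3.123, -0.001, 1.905]
contact_force: [0.1, 0.9, 0.3]
opening: 0.393
```

Emit:
{"op": "drive_tool", "data": {"moves": [[0.6,[0,0.08,0],0],[0.6,[0,0.08,0],0]]}}

```text
clock: 20.58
eef_pos: [643.1, 141.3, 34.0]
tcp_rot: [-3.121, -0.001, 1.905]
contact_force: [-3.8, -1.4, 2.9]
opening: 0.401
```

Emit:
{"op": "drive_tool", "data": {"moves": [[0.6,[0,0.06,0],0],[0.6,[0,0.06,0],0]]}}

```text
clock: 20.82
eef_pos: [643.2, 141.3, 33.9]
tcp_rot: [-3.12, -0.001, 1.905]
contact_force: [-5.6, -2.9, 5.0]
opening: 0.403
```

```bash
python3 - <<'E'
from h import *
st()
f=r.grab_frame('wrist'); im=cv2.cvtColor(f['color'],cv2.COLOR_RGB2BGR);cv2.imwrite('pics/w9.png',cv2.resize(im[140:360,180:480],None,fx=2.6,fy=2.6,interpolation=cv2.INTER_CUBIC))
E
```

```text
20.825 [643.18726409 141.31016561  33.94986182] [-3.12024913e+00 -1.40521334e-03  1.90500004e+00] x 47.94048066989831 y -0.2410717208188089 F -6.257345236783334 -0.8775854969600348 4.965278972341793 0.40265634785766335
```

View pics/w9.png

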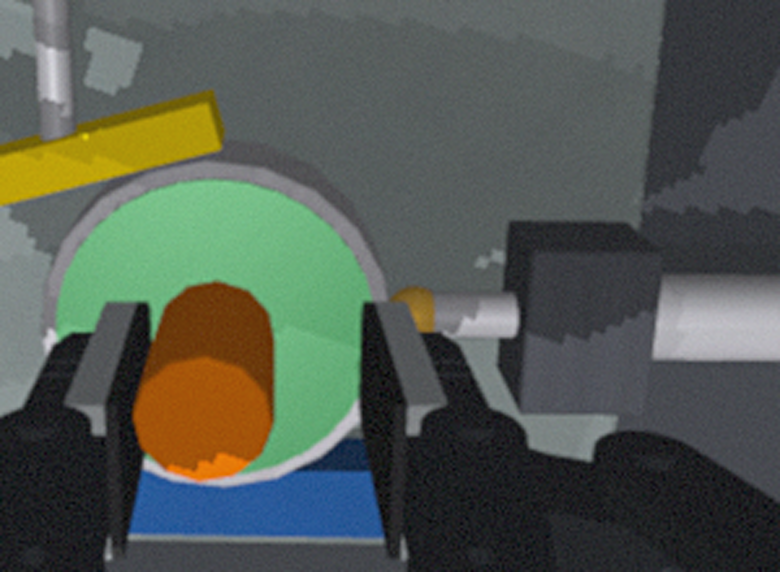

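Emit:
{"op": "drive_tool", "data": {"moves": [[0.6,[0,-0.05,0],0],[0.6,[0,-0.15,0],0],[0.6,[0,-0.3,0],0],[0.6,[0,-0.5,-0.1],0],[0.6,[0,-0.62,-0.2],0],[0.6,[0,-0.62,-0.3],0]]}}

```text
clock: 21.62
eef_pos: [637.4, 139.3, 37.3]
tcp_rot: [-3.12, -0.001, 1.905]
contact_force: [-0.4, 0.3, -0.5]
opening: 0.401
```

```bash
python3 - <<'E'
from h import *
st()
f=r.grab_frame('wrist'); im=cv2.cvtColor(f['color'],cv2.COLOR_RGB2BGR);cv2.imwrite('pics/w10.png',cv2.resize(im[140:360,180:480],None,fx=2.6,fy=2.6,interpolation=cv2.INTER_CUBIC))
E
```

```text
21.625 [637.38617952 139.31505555  37.25800479] [-3.12044629e+00 -1.41202562e-03  1.90497341e+00] x 41.806198999898584 y -0.22425666276893708 F -0.30715009587570513 0.379101402626425 -0.511382487239198 0.4013294068241274
```

View pics/w10.png

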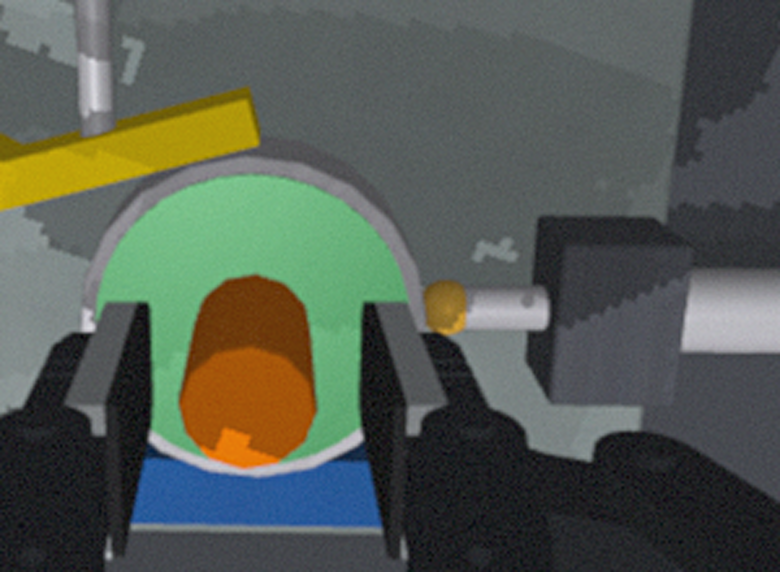

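Lift clear and measure.

Emit:
{"op": "drive_tool", "data": {"moves": [[0.55,[0,0,-0.5],0],[0.55,[0,0,-1.5],0],[0.5,[0,0,-3],0],[0.4,[0,0,-5],0],[0.3,[0,0,-7],0],[0.3,[0,0,-9],0],[0.3,[0,0,-9],0]]}}

```text
clock: 22.55
eef_pos: [640.7, 140.2, 129.8]
tcp_rot: [-3.124, -0.001, 1.905]
contact_force: [-0.3, 0.1, -0.4]
opening: 0.7
```

```bash
python3 - <<'E'
from h import *
st()
s=r.sense();f=r.grab_frame('wrist'); T=toolT(s)@f['hand_eye']
im=cv2.cvtColor(f['color'],cv2.COLOR_RGB2BGR);cv2.imwrite('pics/w11.png',im);cv2.imwrite('pics/w11z.png',cv2.resize(im[140:310,230:430],None,fx=4,fy=3.5,interpolation=cv2.INTER_CUBIC))
E
```

```text
22.55 [640.72191304 140.16809136 129.82302995] [-3.12448523e+00 -9.18097046e-04  1.90501760e+00] x 45.2370915958071 y -0.5118471886072058 F -0.233232647746417 0.20459428432226875 -0.35079203853606344 0.7003458842961311
```

View pics/w11.png

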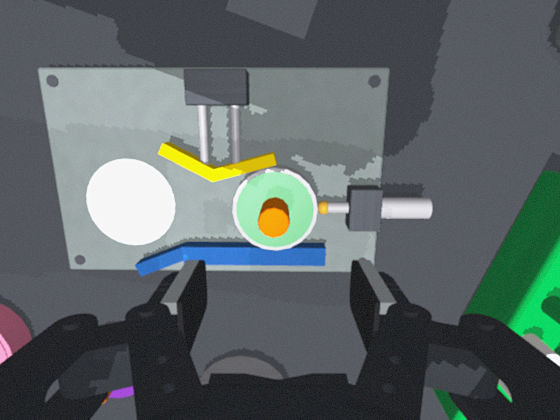

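View pics/w11z.png

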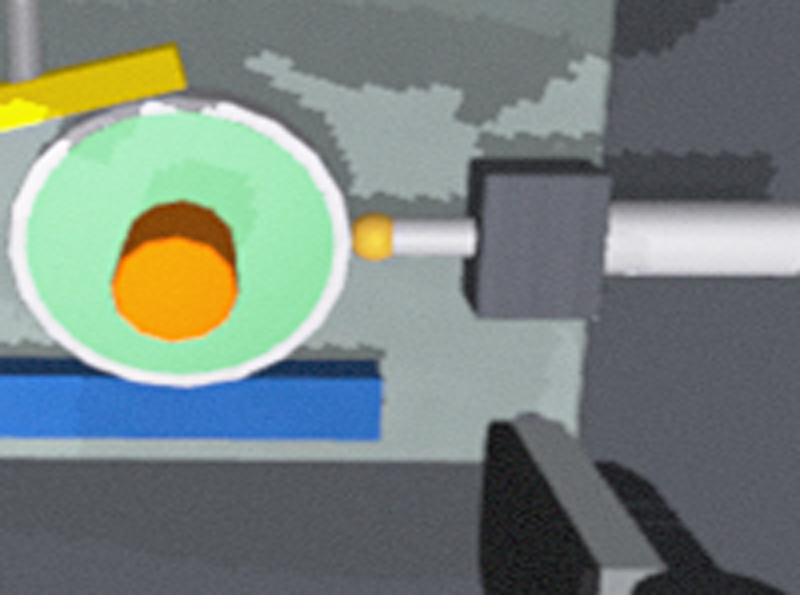

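The puck appears to touch shoe, rail and ball (ball at (323,208), rim meets it). A last low nudge on the disc itself would remove any doubt about tip-back, so I position behind the puck with jaws shut, turned 90°.

```bash
python3 - <<'E'
from h import *
f=r.grab_frame('wrist'); T=toolT()@f['hand_eye']
u=np.array([.9447,.3278]);n=np.array([-.3278,.9447])
for nm,p,z in [('nose',(213,182),14),('nose28',(213,182),28),('shoeend',(275,165),14),('ball',(323.5,208),21),('disc',(275,209),30),('rail face R top',(325,247),24)]:
    P=at_z(f,p,z,T)[:2]; print(nm,P@u-606,P@n+77.1)
t=u*(606-12)+n*(-77.1-4); print(r.sense()['qpos']); go((t[0],t[1],120),.334)
E
```

```text
nose -5.192696489152922 18.02354288109519
nose28 -2.356141419564665 20.684201246084065
shoeend 39.70004245548989 30.441814752347163
ball 74.41400734994454 0.7998860165526196
disc 40.06569368479734 2.3072680796653486
rail face R top 76.13737336730128 -27.689693083302956
[ 2.13687938e-01  5.13643172e-01  1.63426629e+00 -1.35042041e-03
  1.01443108e+00 -1.19832468e-01]
shift cm [-0.37 -5.56  0.86] roll 90.0 dist 56.39824506658389
```

Emit:
{"op": "drive_tool", "data": {"moves": [[0.6,[0,-0.8,0],9],[0.8,[-0.1,-1.6,0],18],[1.0,[-0.2,-2.4,0],27],[1.0,[-0.3,-3.2,0],36],[1.0,[-0.3,-4,0],45],[1.0,[-0.4,-4.8,0],54],[1.0,[-0.45,-5.5,0],63],[1.0,[-0.45,-5.8,0],72],[1.0,[-0.45,-5.8,0.5],81],[1.0,[-0.45,-5.8,0.9],90],[1.0,[-0.45,-5.8,0.9],90],[1.0,[-0.45,-5.8,0.9],90]]}}

```text
clock: 24.15
eef_pos: [585.5, 116.4, 119.2]
tcp_rot: [-3.14, 0.022, 0.338]
contact_force: [0.4, 0.8, 0.2]
opening: 0.0
```

```bash
python3 - <<'E'
from h import *
st()
f=r.grab_frame('wrist'); save(f,'w12.png')
u=np.array([.9447,.3278]);n=np.array([-.3278,.9447])
t=u*(606-8)+n*(-77.1-5); go((t[0],t[1],20),.334)
E
```

```text
24.15 [585.47954403 116.44660006 119.19491985] [-3.14004813  0.02162221  0.33761102] x -14.726279250882612 y -4.813091453932969 F 0.6712856703757993 0.5982567884798761 0.19731274229222312 5.741893218628428e-05
shift cm [0.86 0.03 9.92] roll 0.2 dist 99.58683648601259
```

View pics/w12.png

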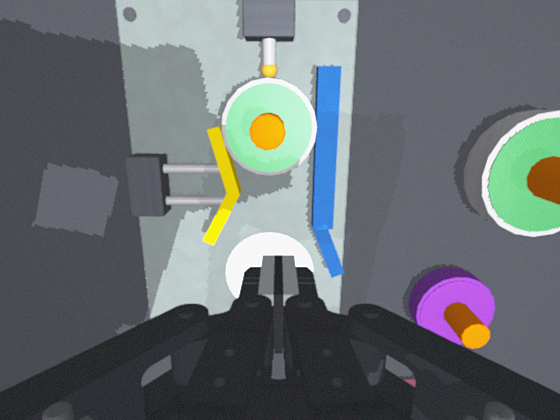

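Emit:
{"op": "drive_tool", "data": {"moves": [[1.0,[-0.3,0,2],0],[1.0,[-0.3,0,4],0],[1.0,[-0.3,0,6],0],[1.0,[-0.3,0,8],0],[1.0,[-0.3,0,9],0],[1.0,[-0.3,0,9.7],0],[1.0,[-0.3,0,9.8],0],[1.0,[-0.3,0,9.8],0]]}}

```text
clock: 25.2
eef_pos: [581.1, 115.0, 21.9]
tcp_rot: [-3.14, 0.021, 0.337]
contact_force: [0.4, 0.5, 0.4]
opening: -0.002
```

```bash
python3 - <<'E'
from h import *
st()
f=r.grab_frame('wrist'); save(f,'w13.png')
E
```

```text
25.2 [581.13661943 115.00975644  21.9001133 ] [-3.14019875  0.02056883  0.33716344] x -19.30003746371858 y -4.7468669444151175 F 0.5011186333241389 0.35470035926071275 0.35384944603602697 -0.0015623011627415619
```

View pics/w13.png

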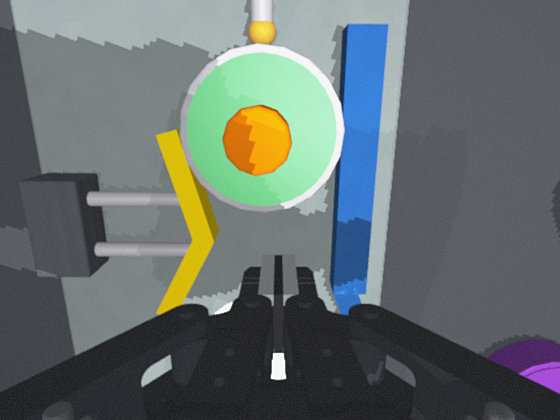

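Emit:
{"op": "drive_tool", "data": {"moves": [[1.0,[0.4,0,0],0],[1.0,[0.8,0,0],0],[1.0,[1.2,0,0],0],[1.0,[1.5,0,0],0],[1.0,[1.5,0,0],0]]}}

```text
clock: 25.88
eef_pos: [595.6, 120.1, 21.7]
tcp_rot: [-3.14, 0.02, 0.337]
contact_force: [-0.6, -0.2, 0.1]
opening: -0.001
```

Emit:
{"op": "drive_tool", "data": {"moves": [[1.0,[0.1,0,0],0],[1.0,[0.2,0,0],0],[1.0,[0.2,0,0],0]]}}

```text
clock: 26.25
eef_pos: [597.5, 120.7, 21.6]
tcp_rot: [-3.14, 0.02, 0.337]
contact_force: [0.8, -0.9, -0.8]
opening: 0.001
```

Emit:
{"op": "drive_tool", "data": {"moves": [[1.0,[0.1,0,0],0],[1.0,[0.1,0,0],0]]}}

```text
clock: 26.5
eef_pos: [598.5, 121.1, 21.6]
tcp_rot: [-3.14, 0.02, 0.337]
contact_force: [0.1, -0.2, -0.3]
opening: 0.004
```

Emit:
{"op": "drive_tool", "data": {"moves": [[1.0,[0.1,0,0],0],[1.0,[0.1,0,0],0]]}}

```text
clock: 26.75
eef_pos: [599.4, 121.4, 21.5]
tcp_rot: [-3.14, 0.02, 0.337]
contact_force: [-0.5, -0.3, 1.1]
opening: -0.004
```

Emit:
{"op": "drive_tool", "data": {"moves": [[1.0,[0.08,0,0],0],[1.0,[0.08,0,0],0]]}}

```text
clock: 27.0
eef_pos: [599.5, 121.5, 21.5]
tcp_rot: [-3.14, 0.022, 0.337]
contact_force: [-2.5, -1.6, 3.0]
opening: -0.0
```

Emit:
{"op": "drive_tool", "data": {"moves": [[1.0,[0.08,0,0],0],[1.0,[0.08,0,0],0]]}}

```text
clock: 27.25
eef_pos: [599.6, 121.5, 21.4]
tcp_rot: [-3.14, 0.023, 0.337]
contact_force: [-5.8, -2.1, 3.9]
opening: 0.002
```

Firm at about 6 N with no travel, so it is home. Retreat gently.

Emit:
{"op": "drive_tool", "data": {"moves": [[1.0,[0.05,0,0],0],[1.0,[0,0,0],0],[1.0,[-0.05,0,0],0],[1.0,[-0.2,0,0],0],[1.0,[-0.6,0,0],0],[1.0,[-1.2,0,0],0],[1.0,[-1.8,0,0],0],[1.0,[-1.8,0,-2],0],[1.0,[-1.8,0,-5],0],[1.0,[-1.8,0,-10],0],[1.0,[-1.8,0,-10],0],[1.0,[-1.8,0,-10],0]]}}

```text
clock: 28.75
eef_pos: [585.1, 116.2, 122.7]
tcp_rot: [-3.14, 0.022, 0.337]
contact_force: [-0.5, -1.3, -0.1]
opening: -0.005
```

```bash
python3 - <<'E'
from h import *
st()
f=r.grab_frame('wrist'); im=cv2.cvtColor(f['color'],cv2.COLOR_RGB2BGR)
cv2.imwrite('pics/w14.png',cv2.resize(im[0:260,120:400],None,fx=2.3,fy=2.3,interpolation=cv2.INTER_CUBIC))
f=r.grab_frame('scene'); im=cv2.cvtColor(f['color'],cv2.COLOR_RGB2BGR)
cv2.imwrite('pics/s14.png',cv2.resize(im[150:280,230:400],None,fx=4,fy=4,interpolation=cv2.INTER_CUBIC))
E
```

```text
28.75 [585.10130229 116.2387569  122.74279981] [-3.1402503   0.02177095  0.33728323] x -15.15173521829172 y -4.885453245051892 F -0.8925636554845799 -1.0293961105969371 -0.07349984513370772 -0.004557844996951707
```

View pics/w14.png

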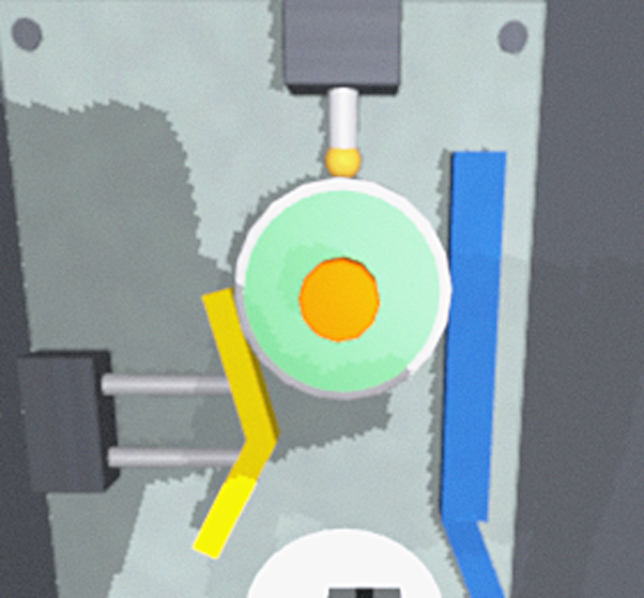

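View pics/s14.png

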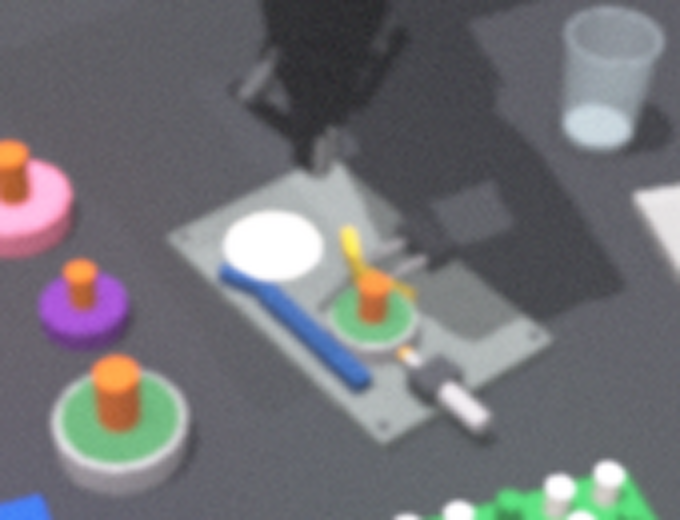

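The puck stands flat and touches the ball, the rail and the shoe in the picture. Bystanders are untouched. Handing in.

```bash
python3 -c "
from h import *
print(r.sign_off()); st()"
```

```text
the job is handed in; nothing more can be done
None
the job is handed in; nothing more can be done
```

I moved the small green-topped steel puck from its cork pad to the white spot. From there I slid it past the shoe to the end stop, released it, and handed the job in at about 29 s.

- **At the stop:** the push force rose from about 3.5 N to about 7 N with no further travel. I then pressed it lightly against the rail (about 3.4 N sideways at the wrist) before letting go.
- **Second check:** holding it had tilted the tool by about 0.02 rad, which could have left a small gap at the stop. I nudged the puck toward the stop twice more, once on the knob and once low on the disc with the fingers shut. Both times it stopped within about 0.1 to 0.2 mm, at about 6 N.
- **Last pictures:** the puck stands flat and appears to touch the stop ball, the rail and the shoe. Ball centre to puck axis measured about 34.4 mm, against the expected 35 mm. The areas in view, including the beaker and the edge of the tip box, looked unchanged.

The contacts after release could not be read directly. They rest on the felt end of travel and the pictures, which resolve only about 0.7 mm. The hand-in gave no verdict.

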